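Fill the last trough of a sample transport case and snap its sprung lid shut

TASK

The sample transport case is to go out full: its trough nearest the hinge is still empty, so lay the loose capped sample tube from the bench flat in it, beside the two tubes already there. Then swing the sprung lid down and press its front edge until the catch snaps in and keeps the lid fully shut after you let go. Leave the marker pen, the two dropper bottles and the two packed tubes where they are.

Things in the scene. Friction and masses are not known exactly. Their poses are not given: they have to be found in the camera images.
- case: Base of the case, fixed: grey shell 190 x 190 x 60 mm (x, y, z), 5 mm walls, open top, dark foam inside. Origin: centre of its underside; +x from the catch (front, black housing standing 16 mm out) to the hinge (back). Hinge axis along y at x = 95, z = 60 mm. Three troughs along y at x = -52, 0, 52 mm, each 30 wide, 128 long, floor at z = 35, the ridges between them up to z = 47 mm.
- front_trough (a point): Mid-length of the front trough, on its floor (35 mm above the bench); axes as the case. A packed tube lies in it. All troughs are crossed at mid-length by a finger channel 54 mm wide (y = -27 to 27 mm of the case) with its floor 9 mm above the bench, so that fingertips can reach below a tube there.
- middle_trough (a point): Mid-length of the middle trough, on its floor; axes as the case. A packed tube lies in it.
- rear_trough (a point): Mid-length of the rear trough, on its floor, 43 mm in front of the hinge axis and 25 mm below it; axes as the case. Empty at the start. The open lid leans over it, so a vertical gripper would strike the lid: come in tilted 25 to 40 degrees, fingers pointing down and towards the hinge.
- lid (a joint): Lid angle, rad: 0 shut, grows as it opens (about 1.27 at the start, stop at 1.36). Grey hollow shell 190 x 190 x 22 mm that turns about the hinge axis; springs lift it again (to 0.8 or more) unless the catch holds it. Its striker meets the sprung catch inside the front wall at about 0.055, takes about 15 N down at the front edge, and snaps past at about 0.025.
- lid_front (a point): Middle of the front edge of the lid's outer (top) face, 190 mm from the hinge; turns with the lid: its x points along the lid to the hinge, its z out of the outer face (up when shut; the face is then 82 mm above the bench).
- tube: The loose capped sample tube, lying on the bench: glass body 15 mm thick, cap 19 mm thick, 112 mm long in all, 13 g. Origin on its underside at mid-length; the tube runs along y, the cap at the -y end. It does not roll. May lie either way round in the trough.
- tube_mid (a point): Point on the axis of the loose tube at mid-length, 9 mm above its underside.
- tube_front: Packed tube in the front trough, like the loose one (origin on its underside at mid-length).
- tube_middle: Packed tube in the middle trough, like the loose one.
- marker: Marker pen, 135 mm long and 16 mm thick, lying on the bench; a bystander that may lie where the tube could. Origin on its underside at mid-length, it runs along y.
- dropper_a: Small dropper bottle standing on the bench, 26 x 26 x 80 mm; bystander, origin under its centre.
- dropper_b: Second dropper bottle, 26 x 26 x 80 mm; bystander, origin under its centre.
Things that resemble listed ones, but are neither listed nor needed, are in the scene too. What is shaped like the tube_middle but red is not meant.

How it is judged:
By the outcome, as a careful person would: the job done as asked, in the order asked, and still so for the second after the job is handed in, with the robot touching nothing.
It also fails if it takes over 59 s, if anything falls off the work surface, if the arm or the gripper's body presses on something with over 40 N, if the wrist force passes 120 N, or if a joint passes its speed limit or range.

ROBOT

A 6-joint arm with a two-finger parallel gripper is mounted at the origin on the work surface; the furniture and walls round the work are solid. World frame = base frame: x ahead of the robot, y to its left, z up, the work surface at z = 0. Lengths are in mm, angles in rad, forces in N, time in s.
With the tool pointing down it reaches from about 275 to 725 mm from the base axis. Payload 15.9 kg.
Tool frame: the origin (TCP) lies at the very end of the fingers, on their centre line; the grasp point (between the pads) lies 19 mm behind it (hold_point_z is the distance from the TCP to the grasp point, in mm); z points along the fingers, y is the line along which they close (so a half turn about z gives the same grasp; the last joint's range is limited). The gripper opens to 85 mm and grips with 20 to 120 N. Pads are 22 mm wide; open, the fingers measure 114 mm over their backs; the gripper's body (76 mm by 85 mm) begins 54 mm behind the grasp point. The pads swing forward as they close: fully open they stand 13 mm farther back than shut.
Start: joints at [-1.297, 0.213, -0.034, 1.323, 0, 1.571], TCP at [135.19, -481.362, 231.306] pointing down, gripper open.
Joint ranges: [-2.98, 2.98], [-0.74, 1.72], [-1.14, 1.35], [-2.1, 2.04], [-1.57, 1.44], [-3.14, 3.14]. Speed limits (rad/s): [1.89, 1.89, 2.39, 2.57, 3.14, 3.14].

INTERFACE

Orientations are given as a unit quaternion [x, y, z, w].
In Python, from station import * gives the robot as it stands.
- The arm moves only by the tool carry_out, never from a script. Its argument "targets" is a list of rows, each a list of 7 numbers: the shift along the tool's x, y, z each as a share of 5 cm, from -1 to 1, then the turn, a rotation vector about the tool's x, y, z each as a share of 90 degrees, from -1 to 1, then the opening, from -1 (shut) to 1 (fully open). A call has exactly 10 rows; each row shifts and turns the commanded pose from where the row before left it, along the tool's axes as they then stand; what a row does not reach is not made up. A row lasts 1/8 s, in which the tool goes at most 62.5 mm and 10.7 degrees, less where a joint would pass 70% of its speed; a pose out of reach is approached as far as the arm can. A call with a number of a shift or a turn outside -1 to 1 is refused whole. A call with a gripper value outside its range is refused whole. The fingers move at their own pace and stop on an object; the grip force is fixed at half the most. Time passes only in rows, so rows that do not move let the fingers close, or fill a call up. It gives the time, the measured TCP pose, the force, the opening and the grip force at its end, in the units of the state.
- read_state(): the state, without advancing time (a new reading comes with each control period).
- snapshot(name): name is "scene" or "top"; returns the picture (384x512x3 uint8, red, green, blue); there is no depth.
- camera_model(name): a dict with "fx", "fy", "cx", "cy" (pixels), "k1" (the pictures are not rectified: a ray, as slopes to the right and down, at radius r is drawn at 1 + k1 r^2 times it, then the intrinsics apply), "xyz" and "attitude" of the camera in the world. Camera axes: x right, y down, z forward; pixel columns grow to the right and rows downward; lengths in mm; the calibration is good to about 2 mm. A picture is of the moment at which its call begins. camera_model takes no time and is no camera call.
- finish_job(): hands the job in; it is judged then, once.
Trained networks look in the newest picture that a camera, given by its name, has taken for a name from the list of things; names that differ only in an ending like _2 or _b are one class to them, and where a whole thing is asked for, a point or a joint stands for the part that bears it (a point fixed in the world has none). Each returns a list of dicts, best first, with "p" (0 to 1); they miss things now and then, are a little off and sometimes report something else, mostly with a low value. They report only what shows in the picture. A call takes as long as a camera call. They do not tell look-alikes from the thing itself.
- look_for(target, camera): "xyz" ([x, y, z] in mm, in the coordinates of the camera as it stood for that picture, good to about 4 mm: the middle of the surface that is visible of it).
The state is a dict: "time_s": time; "qpos": joint angles; "qd": joint speeds; "effort": joint torques, N m; "tcp_pos": TCP position; "tool_rot": TCP orientation; "ft_force": force on the tool from outside, world axes, zero at the start; "moment": the same for the moment, N m; "finger_gap": opening from 0.0 (shut) to 1.0 (fully open); "gripper_force": force on a finger pad.
Only numpy, scipy, OpenCV 4.12 (cv2) and the standard library are available. Lean on these libraries where they do the work, as an engineer would, in place of code of your own. Each camera call takes 0.05 s, during which the arm holds its last target. There are 200 camera calls.

## Working session

There is one attempt and no reset: what is moved stays moved. The work goes in short steps, Python scripts to look and compute and a tool call to move; the robot and the scene stay as the last step left them, time stands still between calls to the robot, and variables do not carry over. Pictures are saved under pics/ and viewed, at most 10 in all, crops included, and the job is handed in when it is done.

Besides the shell and the picture viewer there is one more tool, called after "Emit:" as name(argument=value, ...) on one line, values as JSON. carry_out: Moves the arm, as the interface text tells. Shift numbers are shares of 5 cm and turn numbers shares of 90 degrees, none past 1 either way. Its arguments: {"type":"object","properties":{"targets":{"type":"array","items":{"type":"array","items":{"type":"number","minimum":-1,"maximum":1}}}},"required":["targets"]}

```bash
mkdir -p pics; ls
cat > h.py <<'E'
from station import *
import numpy as np, cv2
from scipy.spatial.transform import Rotation as R
def cam(n):
    m=camera_model(n); a=np.array(m["attitude"],float)
    Rm=R.from_quat(a).as_matrix() if a.size==4 else a.reshape(3,3)
    return m,Rm,np.array(m["xyz"],float)
def toworld(n,p): m,Rm,t=cam(n); return Rm@np.array(p)+t
def ray(n,u,v,z):
    m,Rm,t=cam(n); d=np.array([(u-m["cx"])/m["fx"],(v-m["cy"])/m["fy"]]); s=d.copy()
    for _ in range(20): s=d/(1+m["k1"]*(s@s))
    w=Rm@np.array([s[0],s[1],1]); return t+w*(z-t[2])/w[2]
def proj(n,P):
    m,Rm,t=cam(n); c=Rm.T@(np.array(P,float)-t); s=c[:2]/c[2]; s=s*(1+m["k1"]*(s@s))
    return s[0]*m["fx"]+m["cx"], s[1]*m["fy"]+m["cy"]
def save(n,f,scale=1.5):
    im=snapshot(n); cv2.imwrite(f,cv2.resize(cv2.cvtColor(np.array(im),cv2.COLOR_RGB2BGR),None,fx=scale,fy=scale,interpolation=cv2.INTER_CUBIC))
E
python3 - <<'E'
from h import *
for n in("top","scene"):
    save(n,f"pics/{n}1.png"); print(camera_model(n))
    for t in ["case","lid","tube","tube_front","marker","dropper_a"]:
        print(n,t,[(round(d["p"],2),toworld(n,d["xyz"]).round(0).tolist()) for d in look_for(t,n)])
print(read_state())
E
```

```text
pics
{'fx': 399.662000666414, 'fy': 399.662000666414, 'cx': 254.2517058960204, 'cy': 188.1213519702754, 'k1': -0.08316529621537296, 'xyz': array([ 460.23901871,   66.42144436, 1138.99473786]), 'attitude': array([ 0.71618729, -0.69639238,  0.0283977 , -0.03615239])}
top case [(0.81, [572.0, -74.0, 61.0])]
top lid [(0.77, [597.0, -38.0, 205.0]), (0.61, [639.0, 83.0, 45.0])]
top tube [(0.57, [415.0, -268.0, 12.0])]
top tube_front [(0.56, [543.0, -153.0, 52.0])]
top marker [(0.77, [416.0, 108.0, 17.0])]
top dropper_a [(0.65, [604.0, 103.0, 52.0]), (0.63, [638.0, 80.0, 44.0])]
{'fx': 448.7796228921163, 'fy': 448.7796228921163, 'cx': 261.0793472012157, 'cy': 194.63466654182545, 'k1': -0.11998956255276981, 'xyz': array([-306.6096755 , -515.39382033,  628.2500158 ]), 'attitude': array([ 0.76044646, -0.39392699,  0.24488589, -0.4545037 ])}
scene case [(0.94, [579.0, -64.0, 59.0])]
scene lid [(0.84, [593.0, -38.0, 165.0]), (0.73, [577.0, -64.0, 58.0])]
scene tube [(0.54, [408.0, -269.0, 14.0])]
scene tube_front [(0.55, [547.0, -161.0, 50.0])]
scene marker [(0.82, [412.0, 106.0, 12.0])]
scene dropper_a [(0.66, [599.0, 101.0, 37.0]), (0.26, [575.0, -112.0, 50.0])]
{'time_s': 0.7, 'qpos': array([-1.29697758e+00,  2.12913000e-01, -3.43990449e-02,  1.32354821e+00,
        2.67518296e-05,  1.57080475e+00]), 'qd': array([ 0.00224676, -0.0004939 , -0.00035224,  0.00063099,  0.00029931,
       -0.00012149]), 'effort': array([ 1.74029668e-03, -6.85820961e+01,  4.87279308e+01,  1.00234443e-03,
       -3.42664725e-05,  1.61990255e-05]), 'tcp_pos': array([ 135.2032716 , -481.3354839 ,  231.29971864]), 'tool_rot': array([ 9.90643116e-01,  1.36477890e-01,  8.88835367e-06, -3.34886408e-05]), 'ft_force': array([ 0.03556601,  0.51250011, -0.70775343]), 'moment': array([ 0.00269375, -0.00552575, -0.00319192]), 'gripper_force': 0.0, 'finger_gap': 0.9920073458242045}
```

View pics/top1.png

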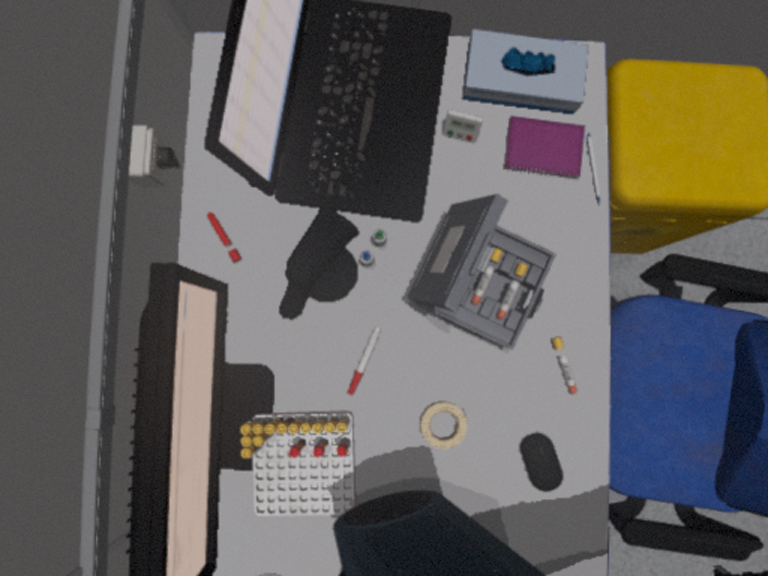

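View pics/scene1.png

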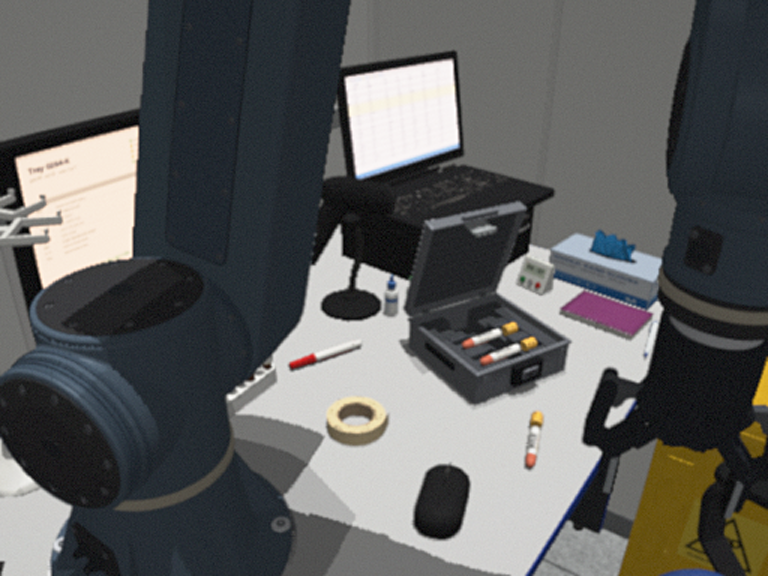

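The top view shows the open case around (485,270), with its catch at (533,300) and the lid at (455,250). The loose tube runs from cap (558,343) to tip (573,390), the marker is at (365,360), and the droppers are at (367,257) and (378,237). I'll zoom in for precise poses.

Run:
```python
from h import *
im=cv2.cvtColor(np.array(snapshot("top")),cv2.COLOR_RGB2BGR)
cv2.imwrite("pics/raw.png",im)
c=im[120:270,265:405]
c=cv2.resize(c,None,fx=4,fy=4,interpolation=cv2.INTER_CUBIC); c=cv2.convertScaleAbs(c,alpha=1.6,beta=20)
for i in range(0,c.shape[1],80): cv2.putText(c,str(265+i//4),(i,10),0,.35,(0,255,0),1); cv2.line(c,(i,12),(i,18),(0,255,0),1)
for i in range(0,c.shape[0],80): cv2.putText(c,str(120+i//4),(0,i+4),0,.35,(0,255,0),1)
cv2.imwrite("pics/crop1.png",c)
```

```text
(no output)
```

View pics/crop1.png

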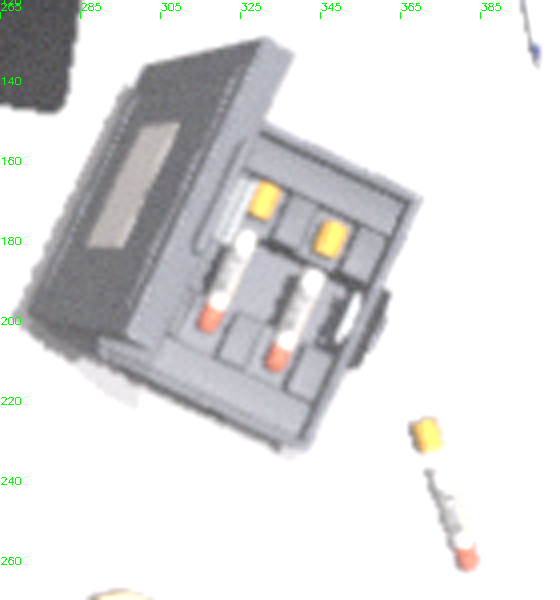

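```bash
cat >> h.py <<'E'
def px(x,y): return 265+(x+.5)/4-.5,120+(y+.5)/4-.5
E
python3 - <<'E'
from h import *
from scipy.optimize import least_squares
pts={(-95,-95):(420,198),(-95,95):(302,446),(95,-95):(262,122),(95,95):(100,348)}
W={k:ray("top",*px(*v),60) for k,v in pts.items()}
for k,w in W.items(): print(k,w.round(1))
def f(p):
    c,s=np.cos(p[2]),np.sin(p[2])
    return np.concatenate([[p[0]+c*k[0]-s*k[1]-w[0],p[1]+s*k[0]+c*k[1]-w[1]] for k,w in W.items()])
r=least_squares(f,[570,-75,1]);print("case",r.x,r.fun.round(1))
a=ray("top",*px(428,419),14);b=ray("top",*px(467,570),9)
print("tube cap",a,"tip",b,np.linalg.norm((a-b)[:2]),"mid",(a+b)/2,np.degrees(np.arctan2(*(a-b)[1::-1])))
for n,cap,tip in(("front",(332,217),(276,371)),("mid",(270,180),(206,334))):
    a=ray("top",*px(*cap),45);b=ray("top",*px(*tip),44);c,s=np.cos(r.x[2]),np.sin(r.x[2])
    m=(a+b)/2-[r.x[0],r.x[1],0]; print(n,np.linalg.norm((a-b)[:2]),"in case",c*m[0]+s*m[1],-s*m[0]+c*m[1],np.degrees(np.arctan2(*(a-b)[1::-1])))
for n in("top","scene"):
  look=[(round(d["p"],2),toworld(n,d["xyz"]).round(0).tolist()) for t in("lid_front","tube_mid","rear_trough") for d in look_for(t,n)];print(look)
E
```

```text
(-95, -95) [ 619.7 -234.3   60. ]
(-95, 95) [ 449.  -154.7   60. ]
(95, -95) [ 669.1 -125.2   60. ]
(95, 95) [511.4 -17.2  60. ]
case [ 562.3181418  -132.86584147    1.09095259] [-17.  -26.7 -14.9 -18.5  21.3  32.8  10.5  12.5]
tube cap [ 469.6577768  -253.30656971   14.        ] tip [ 364.27364923 -283.42667721    9.        ] 109.60399271025643 mid [ 416.96571302 -268.36662346   11.5       ] 15.950601618282573
front 113.67809930289528 in case -26.733264137570387 -3.6966994360719827 -19.299654182747215
mid 115.95853037129616 in case 25.210477098163956 -4.095929455232433 -21.64439256580011
[(0.74, [596.0, -41.0, 205.0]), (0.59, [572.0, -77.0, 55.0]), (0.55, [417.0, -270.0, 15.0]), (0.66, [577.0, -78.0, 60.0]), (0.6, [594.0, -40.0, 203.0])]
[(0.58, [587.0, -39.0, 165.0]), (0.48, [408.0, -271.0, 13.0]), (0.8, [577.0, -66.0, 59.0]), (0.21, [588.0, -38.0, 168.0])]
```

The front edge is 188 mm long, so the case yaw is about 65.4° and its centre about (573.5, -109). That puts the packed tubes at case x ≈ -54 and -2, which agrees with the sizes given. The back corners are hidden by the lid, so I left them out. Next I move above the tube; the tool is already aligned with it.

Emit:
carry_out(targets=[[0.65, -0.26, 0.26, 0, 0, 0, 0.1], [0.65, -0.26, 0.26, 0, 0, 0, 0.1], [0.65, -0.26, 0.26, 0, 0, 0, 0.1], [0.65, -0.26, 0.26, 0, 0, 0, 0.1], [0.65, -0.26, 0.26, 0, 0, 0, 0.1], [0.65, -0.26, 0.26, 0, 0, 0, 0.1], [0.65, -0.26, 0.26, 0, 0, 0, 0.1], [0.65, -0.26, 0.26, 0, 0, 0, 0.1], [0.65, -0.26, 0.26, 0, 0, 0, 0.1], [0.65, -0.26, 0.26, 0, 0, 0, 0.1]])

```text
time_s: 2.3
tcp_pos: [413.9, -267.6, 101.0]
tool_rot: [0.991, 0.136, 0.0, 0.0]
ft_force: [-0.1, -0.9, -0.1]
finger_gap: 0.553
gripper_force: 0.0
```

```bash
cat >> h.py <<'E'
CC=np.array([573.5,-109.]); CA=np.radians(65.4)
def case(x,y,z): c,s=np.cos(CA),np.sin(CA); return np.array([CC[0]+c*x-s*y,CC[1]+s*x+c*y,z])
def incase(p): c,s=np.cos(CA),np.sin(CA); d=np.array(p)[:2]-CC; return np.array([c*d[0]+s*d[1],-s*d[0]+c*d[1],p[2]])
def toolrot(yaw,t): # yaw of tool x (deg), tilt about tool x
    return R.from_euler("z",yaw,degrees=True)*R.from_euler("x",180,degrees=True)*R.from_euler("x",t,degrees=True)
def go(P,rot=None):
    s=read_state(); Q=R.from_quat(s["tool_rot"]); p=np.array(s["tcp_pos"])
    print("t",round(s["time_s"],2),"tcp",p.round(1),"F",np.round(s["ft_force"],1),"gap",round(85*s["finger_gap"],1),"gf",round(s["gripper_force"],1),"incase",incase(p).round(1))
    d=np.array(P)-p; print(" shift in 5cm (tool axes)",(Q.inv().apply(d)/50).round(3))
    if rot is not None: print(" turn/90",((Q.inv()*rot).as_rotvec(degrees=True)/90).round(3))
E
python3 - <<'E'
from h import *
go([415.5,-268.5,3],toolrot(16,0))
# check case outline and lid edge in the scene picture
im=cv2.cvtColor(np.array(snapshot("scene")),cv2.COLOR_RGB2BGR)
def L(a,b,c): cv2.line(im,tuple(np.int32(np.round(proj("scene",a)))),tuple(np.int32(np.round(proj("scene",b)))),c,1)
q=[(-95,-95),(-95,95),(95,95),(95,-95)]
for i in range(4): L(case(*q[i],60),case(*q[(i+1)%4],60),(0,255,0))
L(case(52,-64,40),case(52,64,40),(255,0,255))
th=1.27; e=(95-190*np.cos(th)+22*np.sin(th),60+190*np.sin(th)+22*np.cos(th)); L(case(e[0],-95,e[1]),case(e[0],95,e[1]),(0,0,255))
L([362,-284,9],[469,-253,9],(255,255,0))
cv2.imwrite("pics/s2.png",cv2.resize(im[110:320,200:430],None,fx=2.8,fy=2.8,interpolation=cv2.INTER_CUBIC))
E
```

```text
t 2.3 tcp [ 413.9 -267.6  101. ] F [-0.1 -0.9 -0.1] gap 47.0 gf 0.0 incase [-210.6   79.1  101. ]
 shift in 5cm (tool axes) [0.026 0.027 1.96 ]
 turn/90 [ 0.    -0.    -0.003]
```

View pics/s2.png

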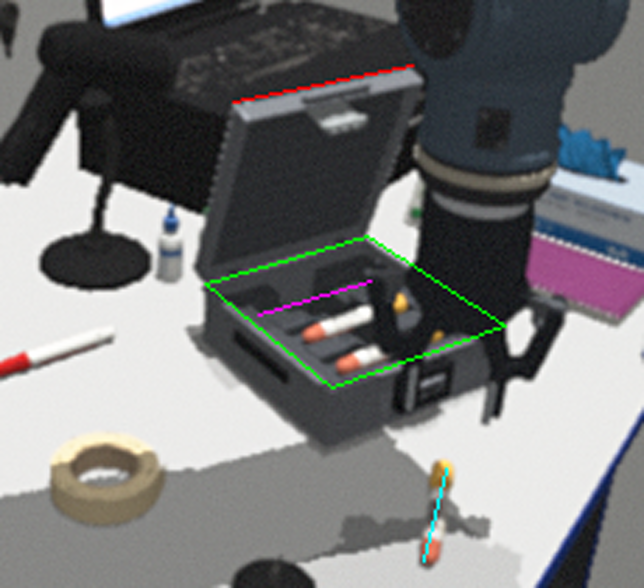

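The overlay matches the case, the lid edge and the tube. Now I descend and grip.

Emit:
carry_out(targets=[[0.03, 0.03, 0.4, 0, 0, 0, 0.0], [0, 0, 0.5, 0, 0, 0, 0.0], [0, 0, 0.5, 0, 0, 0, 0.0], [0, 0, 0.3, 0, 0, 0, 0.0], [0, 0, 0.22, 0, 0, 0, 0.0], [0, 0, 0, 0, 0, 0, 0.0], [0, 0, 0, 0, 0, 0, -1], [0, 0, 0, 0, 0, 0, -1], [0, 0, 0, 0, 0, 0, -1], [0, 0, 0, 0, 0, 0, -1]])

```text
time_s: 3.6
tcp_pos: [415.3, -269.7, 6.2]
tool_rot: [0.991, 0.136, 0.001, 0.0]
ft_force: [-0.6, 0.8, 5.9]
finger_gap: 0.155
gripper_force: 58.5
```

Emit:
carry_out(targets=[[0, 0, 0, 0, 0, 0, -1], [0, 0, 0, 0, 0, 0, -1], [0, 0, -0.3, 0, 0, 0, -1], [0, 0, -0.6, 0, 0, 0, -1], [0, 0, -0.8, 0, 0, 0, -1], [0, 0, -0.8, 0, 0, 0, -1], [0, 0, -0.5, 0, 0, 0, -1], [0, 0, 0, 0, 0, 0, -1], [0, 0, 0, 0, 0, 0, -1], [0, 0, 0, 0, 0, 0, -1]])

```text
time_s: 4.85
tcp_pos: [414.3, -269.1, 154.6]
tool_rot: [0.991, 0.136, -0.001, -0.0]
ft_force: [-1.0, 1.2, -1.4]
finger_gap: 0.154
gripper_force: 57.8
```

Run:
```python
from h import *
t=np.radians(33)
P=case(52-(-8)*np.sin(t)-110*np.sin(t),0,44.5-8*np.cos(t)+110*np.cos(t)); print(P)
go(P,toolrot(-24.6,0)); go(P,toolrot(-24.6,33))
im=cv2.cvtColor(np.array(snapshot("scene")),cv2.COLOR_RGB2BGR)
cv2.imwrite("pics/s3.png",cv2.resize(im[110:320,250:430],None,fx=2.5,fy=2.5,interpolation=cv2.INTER_CUBIC))
```

```text
[ 572.02087876 -112.23068099  130.04439793]
t 4.85 tcp [ 414.3 -269.1  154.6] F [-1.   1.2 -1.4] gap 13.1 gf 57.8 incase [-211.8   78.1  154.6]
 shift in 5cm (tool axes) [ 3.885 -2.166  0.49 ]
 turn/90 [-0.     0.001  0.448]
t 4.85 tcp [ 414.3 -269.1  154.6] F [-1.   1.2 -1.4] gap 13.1 gf 57.8 incase [-211.8   78.1  154.6]
 shift in 5cm (tool axes) [ 3.885 -2.166  0.49 ]
 turn/90 [0.351 0.13  0.435]
```

View pics/s3.png

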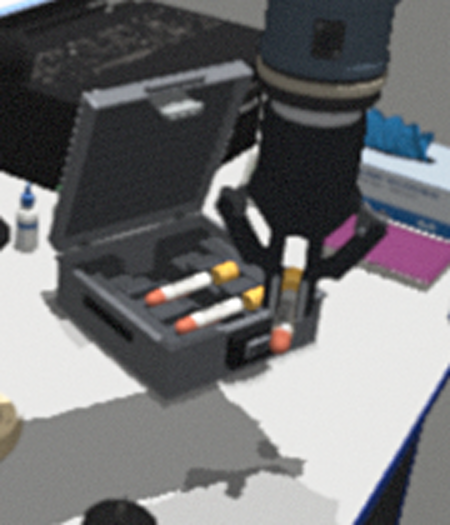

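The tube is held level. Next I turn the yaw to match the case and tilt the gripper.

Emit:
carry_out(targets=[[0, 0, 0, 0, 0, 0.09, -1], [0, 0, 0, 0, 0, 0.09, -1], [0, 0, 0, 0, 0, 0.09, -1], [0, 0, 0, 0, 0, 0.09, -1], [0, 0, 0, 0, 0, 0.09, -1], [0, 0, 0, 0.092, 0, 0, -1], [0, 0, 0, 0.092, 0, 0, -1], [0, 0, 0, 0.092, 0, 0, -1], [0, 0, 0, 0.092, 0, 0, -1], [0, 0, 0, 0, 0, 0, -1]])

```text
time_s: 6.15
tcp_pos: [413.6, -270.2, 153.3]
tool_rot: [0.935, -0.208, 0.06, -0.28]
ft_force: [0.1, 0.1, -0.6]
finger_gap: 0.15
gripper_force: 57.9
```

Run:
```python
from h import *
t=np.radians(33)
P=case(54.2-110*np.sin(t),0,42.5+110*np.cos(t)); print(P)
go(P,toolrot(-24.6,33)); print(read_state()["qpos"])
```

```text
[ 571.12291435 -114.19200536  134.75376247]
t 6.15 tcp [ 413.6 -270.2  153.3] F [ 0.1  0.1 -0.6] gap 12.7 gf 57.9 incase [-213.1   78.3  153.3]
 shift in 5cm (tool axes) [ 1.539 -3.279  2.585]
 turn/90 [-0.003 -0.    -0.005]
[-0.89664547  0.44688425 -0.05373351  1.3568928   0.51142793  2.60672189]
```

The last joint would run close to its range at this yaw. The tube may lie either way round, so I take the half-turned grasp.

Emit:
carry_out(targets=[[0, 0, 0, -0.092, 0, 0, -1], [0, 0, 0, -0.092, 0, 0, -1], [0, 0, 0, -0.092, 0, 0, -1], [0, 0, 0, -0.092, 0, 0, -1], [0, 0, 0, 0, 0, -0.111, -1], [0, 0, 0, 0, 0, -0.111, -1], [0, 0, 0, 0, 0, -0.111, -1], [0, 0, 0, 0, 0, -0.111, -1], [0, 0, 0, 0, 0, -0.111, -1], [0, 0, 0, 0, 0, -0.111, -1]])

```text
time_s: 7.4
tcp_pos: [415.3, -269.1, 156.0]
tool_rot: [0.952, 0.305, -0.0, 0.002]
ft_force: [0.3, 0.6, 0.2]
finger_gap: 0.157
gripper_force: 58.0
```

Emit:
carry_out(targets=[[0, 0, 0, 0, 0, -0.111, -1], [0, 0, 0, 0, 0, -0.111, -1], [0, 0, 0, 0, 0, -0.111, -1], [0, 0, 0, 0, 0, -0.111, -1], [0, 0, 0, 0, 0, -0.111, -1], [0, 0, 0, 0, 0, -0.111, -1], [0, 0, 0, 0, 0, -0.111, -1], [0, 0, 0, 0, 0, -0.111, -1], [0, 0, 0, 0, 0, -0.111, -1], [0, 0, 0, 0, 0, -0.111, -1]])

```text
time_s: 8.65
tcp_pos: [415.3, -269.1, 156.0]
tool_rot: [0.38, 0.925, -0.001, 0.001]
ft_force: [0.2, -0.1, 0.5]
finger_gap: 0.154
gripper_force: 58.0
```

Emit:
carry_out(targets=[[0, 0, 0, 0, 0, -0.111, -1], [0, 0, 0, 0, 0, -0.111, -1], [0, 0, 0, -0.092, 0, 0, -1], [0, 0, 0, -0.092, 0, 0, -1], [0, 0, 0, -0.092, 0, 0, -1], [0, 0, 0, -0.092, 0, 0, -1], [0, 0, 0, 0, 0, 0, -1], [0, 0, 0, 0, 0, 0, -1], [0, 0, 0, 0, 0, 0, -1], [0, 0, 0, 0, 0, 0, -1]])

```text
time_s: 9.9
tcp_pos: [415.2, -268.9, 155.9]
tool_rot: [0.207, 0.936, 0.277, 0.062]
ft_force: [-0.1, 0.4, -1.3]
finger_gap: 0.156
gripper_force: 58.0
```

Run:
```python
from h import *
t=np.radians(33)
P=case(54.2-110*np.sin(t),0,42.5+110*np.cos(t))
go(P,toolrot(155.4,-33)); print(read_state()["qpos"])
```

```text
t 9.9 tcp [ 415.2 -268.9  155.9] F [-0.1  0.4 -1.3] gap 13.2 gf 58.0 incase [-211.2   77.4  155.9]
 shift in 5cm (tool axes) [-1.525  3.222  2.601]
 turn/90 [ 0.     0.002 -0.003]
[-0.89221281  0.43935724 -0.05603441  1.3540112   0.51138294 -0.53100872]
```

Emit:
carry_out(targets=[[-0.17, 0.36, 0.29, 0, 0, 0, -1], [-0.17, 0.36, 0.29, 0, 0, 0, -1], [-0.17, 0.36, 0.29, 0, 0, 0, -1], [-0.17, 0.36, 0.29, 0, 0, 0, -1], [-0.17, 0.36, 0.29, 0, 0, 0, -1], [-0.17, 0.36, 0.29, 0, 0, 0, -1], [-0.17, 0.36, 0.29, 0, 0, 0, -1], [-0.17, 0.36, 0.29, 0, 0, 0, -1], [-0.17, 0.36, 0.28, 0, 0, 0, -1], [0, 0, 0, 0, 0, 0, -1]])

```text
time_s: 11.15
tcp_pos: [572.0, -112.9, 135.2]
tool_rot: [0.206, 0.936, 0.278, 0.062]
ft_force: [-0.9, -0.5, -0.0]
finger_gap: 0.153
gripper_force: 58.0
```

Run:
```python
from h import *
go(case(54.2,0,42.5),toolrot(155.4,-33)); print(read_state()["qpos"])
im=cv2.cvtColor(np.array(snapshot("scene")),cv2.COLOR_RGB2BGR)
t=cv2.cvtColor(np.array(snapshot("top")),cv2.COLOR_RGB2BGR)
a=cv2.resize(im[80:280,230:410],None,fx=2.2,fy=2.2,interpolation=cv2.INTER_CUBIC);b=cv2.resize(t[100:300,225:405],None,fx=2.2,fy=2.2,interpolation=cv2.INTER_CUBIC)
cv2.imwrite("pics/s4.png",cv2.convertScaleAbs(np.hstack([a,b]),alpha=1.4,beta=15))
```

```text
t 11.15 tcp [ 572.  -112.9  135.2] F [-0.9 -0.5 -0. ] gap 13.0 gf 58.0 incase [ -4.2  -0.3 135.2]
 shift in 5cm (tool axes) [ 0.012 -0.034  2.19 ]
 turn/90 [ 0.001  0.002 -0.002]
[-0.49438191  0.42853175 -0.11469465  1.06615948  0.57645724 -0.07209369]
```

View pics/s4.png

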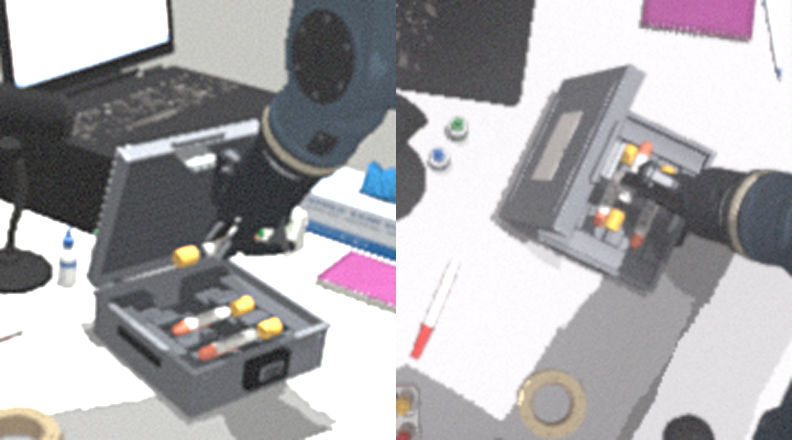

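The tube is above the case and parallel to the troughs, clear of the lid; its cap is at (185,255) in the left view. I advance along the tool axis.

Emit:
carry_out(targets=[[0.01, -0.03, 0.3, 0, 0, 0, -1], [0, 0, 0.4, 0, 0, 0, -1], [0, 0, 0.4, 0, 0, 0, -1], [0, 0, 0.35, 0, 0, 0, -1], [0, 0, 0.25, 0, 0, 0, -1], [0, 0, 0.2, 0, 0, 0, -1], [0, 0, 0.15, 0, 0, 0, -1], [0, 0, 0.1, 0, 0, 0, -1], [0, 0, 0, 0, 0, 0, -1], [0, 0, 0, 0, 0, 0, -1]])

```text
time_s: 12.5
tcp_pos: [595.6, -62.1, 44.4]
tool_rot: [0.207, 0.936, 0.278, 0.062]
ft_force: [0.5, 0.6, 2.1]
finger_gap: 0.157
gripper_force: 59.0
```

Run:
```python
from h import *
go(case(54.2,0,42.5),toolrot(155.4,-33))
im=cv2.cvtColor(np.array(snapshot("scene")),cv2.COLOR_RGB2BGR)
t=cv2.cvtColor(np.array(snapshot("top")),cv2.COLOR_RGB2BGR)
a=cv2.resize(im[130:270,230:365],None,fx=2.9,fy=2.9,interpolation=cv2.INTER_CUBIC);b=cv2.resize(t[130:270,265:400],None,fx=2.9,fy=2.9,interpolation=cv2.INTER_CUBIC)
cv2.imwrite("pics/s5.png",cv2.convertScaleAbs(np.hstack([a,b]),alpha=1.6,beta=20))
```

```text
t 12.5 tcp [595.6 -62.1  44.4] F [0.5 0.6 2.1] gap 13.4 gf 59.0 incase [51.9 -0.5 44.4]
 shift in 5cm (tool axes) [0.011 0.019 0.057]
 turn/90 [ 0.002  0.003 -0.003]
```

View pics/s5.png

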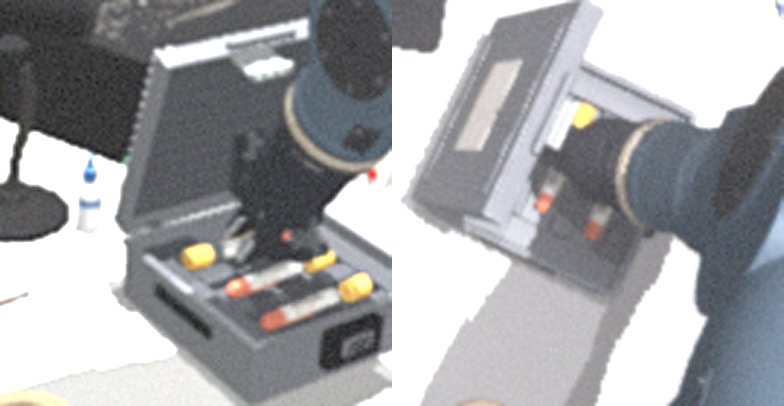

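Run:
```python
from h import *
for x in(46,52,58):
  for y in(-55,47):
    u,v=proj("scene",case(x,y,45)); print(x,y,round((u-230)*2.9),round((v-130)*2.9))
```

```text
46 -55 292 232
46 47 200 261
52 -55 288 229
52 47 196 258
58 -55 283 227
58 47 192 255
```

The cap and tip pixels match a tube lying in the rear trough. I release it and back out along the tool axis.

Emit:
carry_out(targets=[[0, 0, 0.02, 0, 0, 0, -1], [0, 0, 0, 0, 0, 0, -0.4], [0, 0, 0, 0, 0, 0, -0.4], [0, 0, 0, 0, 0, 0, -0.4], [0, 0, -0.1, 0, 0, 0, -0.4], [0, 0, -0.2, 0, 0, 0, -0.4], [0, 0, -0.5, 0, 0, 0, -0.4], [0, 0, -0.9, 0, 0, 0, -0.4], [0, 0, -0.9, 0, 0, 0, -0.4], [0, 0, -0.9, 0, 0, 0, -0.4]])

```text
time_s: 13.85
tcp_pos: [554.5, -149.1, 191.8]
tool_rot: [0.207, 0.936, 0.278, 0.062]
ft_force: [-0.3, -0.6, 0.3]
finger_gap: 0.298
gripper_force: 0.0
```

Run:
```python
from h import *
go(case(54.2,0,42.5))
im=cv2.cvtColor(np.array(snapshot("scene")),cv2.COLOR_RGB2BGR)
t=cv2.cvtColor(np.array(snapshot("top")),cv2.COLOR_RGB2BGR)
a=cv2.resize(im[110:260,160:365],None,fx=2.9,fy=2.9,interpolation=cv2.INTER_CUBIC)
cv2.imwrite("pics/s6.png",cv2.convertScaleAbs(a,alpha=1.6,beta=20))
# microphone extent in top for assumed heights
for z in(100,200,250):
  print(z,[ray("top",u/1.5,v/1.5,z)[:2].round(0).tolist() for u,v in((345,215),(357,235),(290,312),(355,265))])
th=1.27
print("start behind lid",case(115,0,270),read_state()["qpos"])
```

```text
t 13.85 tcp [ 554.5 -149.1  191.8] F [-0.3 -0.6  0.3] gap 25.3 gf 0.0 incase [-44.4   0.6 191.8]
 shift in 5cm (tool axes) [0.004 0.019 3.579]
100 [[672.0, 147.0], [637.0, 124.0], [499.0, 237.0], [584.0, 126.0]]
200 [[652.0, 139.0], [620.0, 119.0], [495.0, 220.0], [572.0, 120.0]]
250 [[642.0, 135.0], [612.0, 116.0], [493.0, 212.0], [566.0, 117.0]]
start behind lid [621.37229111  -4.43784746 270.        ] [-0.56698084  0.40923771  0.01073171  1.24958646  0.57281091 -0.1530604 ]
```

View pics/s6.png

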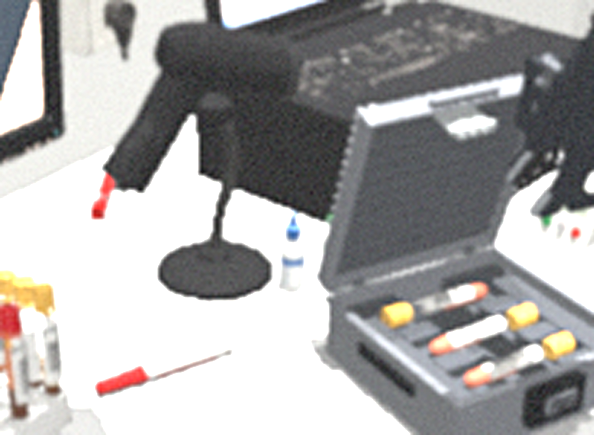

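The tube lies in the rear trough, with its cap at (397,315) and its tip at (480,292), beside the two packed tubes. Now I lift, straighten the tool, close the fingers and go over behind the lid.

Emit:
carry_out(targets=[[0, 0.38, -0.59, 0, 0, 0, -1], [0, 0.38, -0.59, 0, 0, 0, -1], [0, 0.38, -0.59, 0, 0, 0, -1], [0, 0.38, -0.59, 0, 0, 0, -1], [0, 0, 0, 0.09, 0, 0, -1], [0, 0, 0, 0.092, 0, 0, -1], [0, 0, 0, 0.092, 0, 0, -1], [0, 0, 0, 0.092, 0, 0, -1], [0, 0, 0, 0, 0, 0, -1], [0, 0, 0, 0, 0, 0, -1]])

```text
time_s: 15.2
tcp_pos: [554.7, -148.9, 330.0]
tool_rot: [0.216, 0.976, 0.003, 0.0]
ft_force: [0.8, 0.1, 0.9]
finger_gap: 0.001
gripper_force: 0.0
```

Run:
```python
from h import *
go(case(102,0,330),toolrot(155.4,0)); print(read_state()["qpos"])
```

```text
t 15.2 tcp [ 554.7 -148.9  330. ] F [0.8 0.1 0.9] gap 0.1 gf 0.0 incase [-44.1   0.5 330. ]
 shift in 5cm (tool axes) [0.009 2.922 0.014]
 turn/90 [ 0.003 -0.    -0.004]
[-0.26513006  0.39405576  0.46242624  1.63879186  0.00527079  0.17091338]
```

Emit:
carry_out(targets=[[0.01, 0.4, 0, 0, 0, 0, -1], [0, 0.6, 0, 0, 0, 0, -1], [0, 0.6, 0, 0, 0, 0, -1], [0, 0.6, 0, 0, 0, 0, -1], [0, 0.6, 0, 0, 0, 0, -1], [0, 0.1, 0, 0, 0, 0, -1], [0, 0, 0.5, 0, 0, 0, -1], [0, 0, 0.6, 0, 0, 0, -1], [0, 0, 0.5, 0, 0, 0, -1], [0, 0, 0.2, 0, 0, 0, -1]])

```text
time_s: 16.45
tcp_pos: [614.9, -17.7, 239.5]
tool_rot: [0.217, 0.976, 0.002, -0.001]
ft_force: [-0.6, -0.1, 1.0]
finger_gap: 0.002
gripper_force: 0.0
```

Run:
```python
from h import *
go(case(102,0,240),toolrot(155.4,0)); print(read_state()["qpos"])
r,h=178,14;P=[(102,240)]
for th in np.linspace(1.15,0.09,19):
    P.append((95-r*np.cos(th)+22*np.sin(th)+h,60+r*np.sin(th)+22*np.cos(th)))
P=np.array(P);d=np.diff(P,axis=0)/50
for p,q in zip(P[1:],d): print(p.round(0),"y %.2f z %.2f"%(q[0],-q[1]))
```

```text
t 16.45 tcp [614.9 -17.7 239.5] F [-0.6 -0.1  1. ] gap 0.2 gf 0.0 incase [100.3   0.4 239.5]
 shift in 5cm (tool axes) [-0.008  0.035 -0.01 ]
 turn/90 [ 0.002 -0.001 -0.005]
[-0.03049912  0.46313363  0.3373943   1.44554831  0.00341079  0.4067997 ]
[ 56. 231.] y -0.91 z 0.17
[ 46. 228.] y -0.20 z 0.07
[ 37. 224.] y -0.20 z 0.08
[ 27. 220.] y -0.19 z 0.09
[ 18. 214.] y -0.18 z 0.10
[  9. 209.] y -0.18 z 0.11
[  0. 203.] y -0.17 z 0.12
[ -8. 196.] y -0.16 z 0.13
[-16. 189.] y -0.16 z 0.14
[-23. 181.] y -0.15 z 0.15
[-30. 173.] y -0.14 z 0.16
[-36. 165.] y -0.13 z 0.17
[-42. 156.] y -0.12 z 0.17
[-48. 147.] y -0.11 z 0.18
[-53. 138.] y -0.10 z 0.19
[-57. 128.] y -0.09 z 0.19
[-61. 118.] y -0.07 z 0.20
[-64. 108.] y -0.06 z 0.20
[-66.  98.] y -0.05 z 0.21
```

Emit:
carry_out(targets=[[0, -0.3, 0.05, 0, 0, 0, -1], [0, -0.3, 0.06, 0, 0, 0, -1], [0, -0.28, 0.06, 0, 0, 0, -1], [0, -0.2, 0.07, 0, 0, 0, -1], [0, -0.2, 0.08, 0, 0, 0, -1], [0, -0.19, 0.09, 0, 0, 0, -1], [0, -0.18, 0.1, 0, 0, 0, -1], [0, -0.18, 0.11, 0, 0, 0, -1], [0, -0.17, 0.12, 0, 0, 0, -1], [0, 0, 0, 0, 0, 0, -1]])

```text
time_s: 17.7
tcp_pos: [572.9, -108.1, 202.7]
tool_rot: [0.217, 0.976, 0.002, -0.0]
ft_force: [1.0, 0.1, -0.1]
finger_gap: -0.002
gripper_force: 0.1
```

Run:
```python
from h import *
go(case(0,0,203),toolrot(155.4,0))
im=cv2.cvtColor(np.array(snapshot("scene")),cv2.COLOR_RGB2BGR)
cv2.imwrite("pics/s7.png",cv2.convertScaleAbs(cv2.resize(im[60:270,200:400],None,fx=2.5,fy=2.5,interpolation=cv2.INTER_CUBIC),alpha=1.5,beta=20))
```

```text
t 17.7 tcp [ 572.9 -108.1  202.7] F [ 1.   0.1 -0.1] gap -0.2 gf 0.1 incase [  0.6   0.9 202.7]
 shift in 5cm (tool axes) [-0.018 -0.012 -0.006]
 turn/90 [ 0.002 -0.001 -0.005]
```

View pics/s7.png

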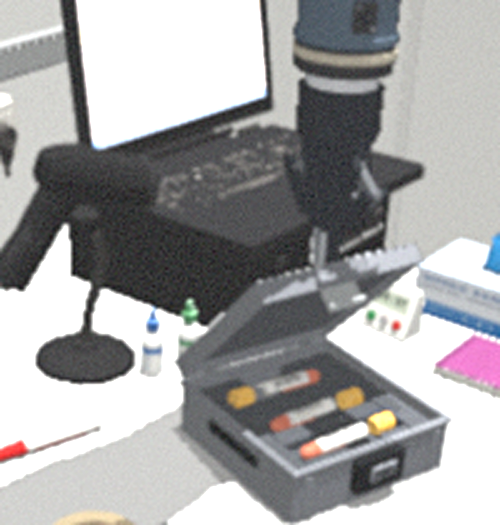

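The lid is following the fingertips, about half closed, with the tube still in place. I continue along the arc.

Emit:
carry_out(targets=[[0, -0.17, 0.14, 0, 0, 0, -1], [0, -0.16, 0.14, 0, 0, 0, -1], [0, -0.15, 0.15, 0, 0, 0, -1], [0, -0.14, 0.16, 0, 0, 0, -1], [0, -0.14, 0.17, 0, 0, 0, -1], [0, -0.13, 0.17, 0, 0, 0, -1], [0, -0.12, 0.18, 0, 0, 0, -1], [0, -0.12, 0.19, 0, 0, 0, -1], [0, -0.1, 0.19, 0, 0, 0, -1], [0, -0.1, 0.2, 0, 0, 0, -1]])

```text
time_s: 19.0
tcp_pos: [545.3, -167.8, 117.9]
tool_rot: [0.216, 0.976, 0.002, 0.0]
ft_force: [1.0, 1.2, 2.3]
finger_gap: -0.003
gripper_force: 1.0
```

Run:
```python
from h import *
go(case(-80,0,95),toolrot(155.4,0))
```

```text
t 19.0 tcp [ 545.3 -167.8  117.9] F [1.  1.2 2.3] gap -0.3 gf 1.0 incase [-65.2   1.1 117.9]
 shift in 5cm (tool axes) [-0.025 -0.298  0.458]
 turn/90 [ 0.002 -0.    -0.004]
```

Emit:
carry_out(targets=[[0, -0.08, 0.1, 0, 0, 0, -1], [0, -0.08, 0.1, 0, 0, 0, -1], [0, -0.08, 0.1, 0, 0, 0, -1], [0, -0.08, 0.1, 0, 0, 0, -1], [0, 0, 0.08, 0, 0, 0, -1], [0, 0, 0.06, 0, 0, 0, -1], [0, 0, 0.04, 0, 0, 0, -1], [0, 0, 0.03, 0, 0, 0, -1], [0, 0, 0.03, 0, 0, 0, -1], [0, 0, 0, 0, 0, 0, -1]])

```text
time_s: 20.25
tcp_pos: [538.8, -182.4, 86.8]
tool_rot: [0.216, 0.976, 0.001, 0.001]
ft_force: [-1.8, -3.8, 6.1]
finger_gap: 0.002
gripper_force: 3.0
```

Run:
```python
from h import *
go(case(-82,0,82),toolrot(155.4,0))
```

```text
t 20.25 tcp [ 538.8 -182.4   86.8] F [-1.8 -3.8  6.1] gap 0.2 gf 3.0 incase [-81.2   1.   86.8]
 shift in 5cm (tool axes) [-0.019 -0.016  0.097]
 turn/90 [ 0.001  0.    -0.004]
```

Near the catch. I press further in small steps.

Emit:
carry_out(targets=[[0, 0, 0.03, 0, 0, 0, -1], [0, 0, 0.03, 0, 0, 0, -1], [0, 0, 0.03, 0, 0, 0, -1], [0, 0, 0.03, 0, 0, 0, -1], [0, 0, 0.03, 0, 0, 0, -1], [0, 0, 0, 0, 0, 0, -1], [0, 0, 0, 0, 0, 0, -1], [0, 0, 0, 0, 0, 0, -1], [0, 0, 0, 0, 0, 0, -1], [0, 0, 0, 0, 0, 0, -1]])

```text
time_s: 21.5
tcp_pos: [539.2, -182.1, 81.6]
tool_rot: [0.216, 0.976, 0.001, 0.001]
ft_force: [-15.9, 3.0, 44.2]
finger_gap: 0.001
gripper_force: 22.0
```

Run:
```python
from h import *
go(case(-82,0,82),toolrot(155.4,0))
```

```text
t 21.5 tcp [ 539.2 -182.1   81.6] F [-15.9   3.   44.2] gap 0.1 gf 22.0 incase [-80.7   0.8  81.6]
 shift in 5cm (tool axes) [-0.016 -0.025 -0.008]
 turn/90 [ 0.002  0.001 -0.004]
```

The lid is at its stop at 81.6 mm. I let go and look.

Emit:
carry_out(targets=[[0, 0, -0.1, 0, 0, 0, -1], [0, 0, -0.2, 0, 0, 0, -1], [0, 0, -0.5, 0, 0, 0, -1], [0, 0, -0.9, 0, 0, 0, -1], [0, 0, -0.9, 0, 0, 0, -1], [0, 0, -0.9, 0, 0, 0, -1], [0, -0.8, -0.5, 0, 0, 0, -1], [0, -0.8, 0, 0, 0, 0, -1], [0, -0.8, 0, 0, 0, 0, -1], [0, 0, 0, 0, 0, 0, -1]])

```text
time_s: 22.75
tcp_pos: [486.8, -293.2, 278.7]
tool_rot: [0.218, 0.976, 0.002, 0.0]
ft_force: [0.8, -0.4, 0.0]
finger_gap: 0.002
gripper_force: 0.0
```

Run:
```python
from h import *
go(case(-82,0,82))
im=cv2.cvtColor(np.array(snapshot("scene")),cv2.COLOR_RGB2BGR)
q=[(-95,-95),(-95,95),(95,95),(95,-95)]
a=cv2.resize(im[110:270,200:400],None,fx=3,fy=3,interpolation=cv2.INTER_CUBIC)
for x,y in q:
    u,v=proj("scene",case(x,y,82)); cv2.circle(a,(int((u-200)*3),int((v-110)*3)),3,(0,255,0),1)
cv2.imwrite("pics/s8.png",a)
```

```text
t 22.75 tcp [ 486.8 -293.2  278.7] F [ 0.8 -0.4  0. ] gap 0.2 gf 0.0 incase [-203.6    2.2  278.7]
 shift in 5cm (tool axes) [-0.021  2.419  3.941]
```

View pics/s8.png

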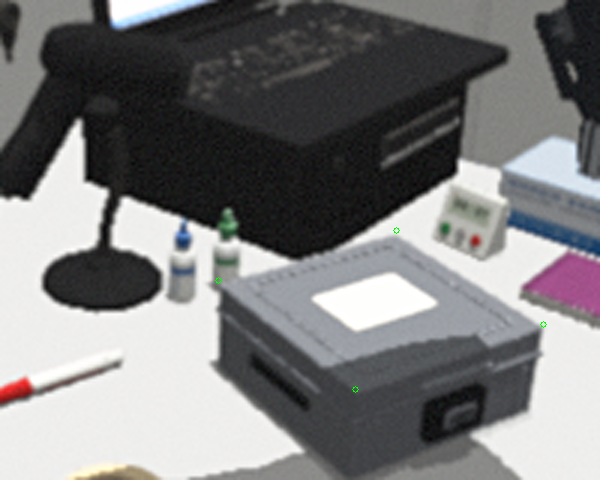

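The lid is fully shut and the catch is holding it: the top face's corners at (397,235) and (540,325) sit at shut height. The droppers and marker haven't moved, so I'm handing the job in.

```bash
python3 -c "
from station import *
print(finish_job())"
```

```text
the job is handed in; nothing more can be done
None
```

The loose tube is lying in the rear trough, and in the last picture, taken after I let go, the lid is shut and the catch is holding it; I handed the job in at about 23 s of the 59 s limit.

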